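Put the project's batteries on charge and recycle the spent block

TASK

Sort the batteries on the bench: stand each of the three round cells upright in the charging dock of its own size (largest cell in the largest dock, middle in the middle, smallest in the smallest), seated on the floor of the well. The rectangular block battery is spent: push it in through the sprung flap on top of the green recycling tub, so that it lies inside and the flap has swung shut again. Leave the squat flat-topped capacitor standing where it is.

Things in the scene. Friction and masses are not known exactly. Their poses are not given: they have to be found in the camera images.
- cell_large: Largest round battery cell, standing upright on the bench: grey jacket with a black band near the foot, bright metal top with a small round nub in the middle; 34.2 mm diameter, 61.5 mm tall over the nub (nub 2.5 mm high), about 140 g. Origin: centre of its underside; z up along its axis.
- cell_medium: Middle-sized round battery cell, standing upright on the bench: grey jacket with a black band near the foot, bright metal top with a small round nub in the middle; 26.2 mm diameter, 50 mm tall over the nub (nub 2.5 mm high), about 70 g. Origin: centre of its underside; z up along its axis.
- cell_small: Smallest, slim round battery cell, standing upright on the bench: grey jacket with a black band near the foot, bright metal top with a small round nub in the middle; 14.5 mm diameter, 50.5 mm tall over the nub (nub 2.5 mm high), about 30 g. Origin: centre of its underside; z up along its axis.
- block_battery: Rectangular block battery, standing upright: grey jacket with a black band near the foot, two round metal snap terminals on top; jacket 26.5 mm (its x) by 17.5 mm (its y) by 45 mm tall, 48.5 mm over the terminals, about 45 g. Origin: its middle, 24.25 mm above its underside; z up, x along the wider side (the line through the two terminals).
- capacitor: Capacitor, not a battery, to be left alone: a squat black can with a flat aluminium top scored with a cross and no nub, 30 mm diameter, 32 mm tall, standing among the batteries. (Other parts lying among them are at most 12 mm high.) Origin: centre of its underside.
- dock_large: Largest white charging dock, fixed to the bench: a square block 82 x 82 mm, 18 mm high, with one round well 54 mm in diameter and 10 mm deep in the middle of its top (well floor 8 mm above the bench, dark metal). It is for the largest cell, which stands upright in it. Origin: centre of its underside, straight below the well's centre; z up.
- dock_medium: Middle-sized white charging dock, fixed to the bench: a square block 68 x 68 mm, 18 mm high, with one round well 43 mm in diameter and 10 mm deep in the middle of its top (well floor 8 mm above the bench, dark metal). It is for the middle-sized cell, which stands upright in it. Origin: centre of its underside, straight below the well's centre; z up.
- dock_small: Smallest white charging dock, fixed to the bench: a square block 54 x 54 mm, 18 mm high, with one round well 31 mm in diameter and 10 mm deep in the middle of its top (well floor 8 mm above the bench, dark metal). It is for the smallest cell, which stands upright in it. Origin: centre of its underside, straight below the well's centre; z up.
- tub: Green recycling tub, fixed to the bench, closed on all sides: 120 mm (its x) by 110 mm (its y), 90 mm high. The mouth in the middle of its 4 mm thick top, 48 mm (x) by 64 mm (y), is closed by a black sprung flap just under the top's surface. Inside, the floor slopes down to -x. Origin: centre of its underside, straight below the mouth's centre; z up.
- flap (a joint): Angle of the tub's flap, rad: 0 shut (level, as at the start), growing as it is pushed down into the tub, at most 1.45. Hinged along the mouth's +x edge; its free edge, 46 mm away, swings down. Weak spring, 0.03 to 0.15 N at the free edge: it shuts by itself, and a block battery started upright through the mouth and let go falls in by its weight.
Mind the look-alikes: they are no part of the job. Leave any blue look-alike of the cell_large alone. Leave any orange look-alike of the dock_medium alone.

How it is judged:
At the end, for the whole second after the job is handed in: Each round cell stands upright (0.12 rad) on the floor of its own dock's well (within 12 mm of its centre, foot 5 to 11.5 mm above the bench); the block battery is inside the tub (middle under 72 mm high); the flap is shut (under 0.3 rad); all at rest (horizontal distance between cell_large and dock_large below 0.012 m and z of cell_large in the frame of dock_large between 0.005 and 0.0115 m and angle between each of cell_large, cell_medium, cell_small's own z axis and vertical below 0.12 rad and linear speed of each of cell_large, cell_medium, cell_small, block_battery below 0.02 m/s and horizontal distance between cell_medium and dock_medium below 0.012 m and z of cell_medium in the frame of dock_medium between 0.005 and 0.0115 m and horizontal distance between cell_small and dock_small below 0.012 m and z of cell_small in the frame of dock_small between 0.005 and 0.0115 m and x of block_battery in the frame of tub between -0.058 and 0.058 m and y of block_battery in the frame of tub between -0.053 and 0.053 m and z of block_battery in the frame of tub between 0 and 0.072 m and value of joint flap below 0.3 rad); the robot touches nothing.
It fails at once if the capacitor is moved by more than 25 mm or knocked over (distance of capacitor from where it was at the start of the episode above 0.025 m or angle between capacitor's own z axis and vertical above 0.6 rad).
It also fails if it takes over 115 s, if anything falls off the work surface, if the arm or the gripper's body presses on something with over 40 N, if the wrist force passes 120 N, or if a joint passes its speed limit or range.

ROBOT

A 6-joint arm with a two-finger parallel gripper is mounted at the origin on the work surface. World frame = base frame: x ahead of the robot, y to its left, z up, the work surface at z = 0. Lengths are in m, angles in rad, forces in N, time in s.
With the tool pointing down it reaches from about 0.35 to 0.775 m from the base axis. Payload 5.5 kg.
Tool frame: the origin (TCP) lies where the fingers leave the gripper's body, on its centre line; the fingertips stand 73 mm ahead of it and the grasp point (between the pads) lies 54 mm ahead of it; z points along the fingers, y is the line along which they close (so a half turn about z gives the same grasp; the last joint's range is limited). The gripper opens to 85 mm and grips with 20 to 120 N. Pads are 22 mm wide; open, the fingers measure 114 mm over their backs; the gripper's body (76 mm by 85 mm) begins 54 mm behind the grasp point. The pads swing forward as they close: fully open they stand 13 mm farther back than shut.
Start: joints at [-1.434, 0.313, 0.046, 1.304, 0, 1.431], TCP at [0.157, -0.553, 0.304] pointing down, gripper open.
Joint ranges: [-2.76, 2.76], [-0.86, 1.69], [-1.03, 1.26], [-2.2, 2.34], [-1.47, 1.5], [-3.14, 3.14]. Speed limits (rad/s): [2.57, 2.57, 3.14, 3.14, 3.14, 3.14].

INTERFACE

Orientations are given as a unit quaternion [w, x, y, z].
In Python, from cell import bot gives the robot as it stands.
- The arm moves only by the tool step_arm, never from a script. Its argument "series" is a list of rows, each a list of 3 entries, a list of its own where there are three numbers: the shift along the tool's x, y, z in cm, then the turn, a rotation vector about the tool's x, y, z in degrees, then the opening, from -1 (shut) to 1 (fully open). In form: [[[tx, ty, tz], [wx, wy, wz], gripper], ...]. A call has 1 to 10 rows; each row shifts and turns the commanded pose from where the row before left it, along the tool's axes as they then stand; what a row does not reach is not made up. A row lasts 1/10 s, in which the tool goes at most 50 mm and 8.59 degrees, less where a joint would pass 70% of its speed; a pose out of reach is approached as far as the arm can. A call with a gripper value outside its range is refused whole. The fingers move at their own pace and stop on an object; "newtons" is the grip in N (left out, the last holds). Time passes only in rows, so rows that do not move let the fingers close. It gives the time, the measured TCP pose, the force, the opening and the grip force at its end, in the units of the state.
- bot.read_state(): the state, without advancing time (a new reading comes with each control period).
- bot.camera(name): name is "scene" or "top" or "wrist"; returns a dict with "frame" (400x640x3 uint8, red, green, blue), "intrinsics" (3x3 intrinsics, pixels), "k1" (the pictures are not rectified: a ray, as slopes to the right and down, at radius r is drawn at 1 + k1 r^2 times it, then the intrinsics apply), "T" (4x4, takes a point from camera to world coordinates); the wrist camera has in their place "mount" (4x4, takes a point from camera to tool coordinates, whose origin is the TCP and whose axes are the flange's). Camera axes: x right, y down, z forward; pixel columns grow to the right and rows downward; lengths in m; the calibration is good to about 2 mm. A picture is of the moment at which its call begins: read the wrist's pose just before it. There is no depth.
- bot.sign_off(): hands the job in; it is judged then, once.
The state is a dict: "time_s": time; "q": joint angles; "joint_vel": joint speeds; "tau": joint torques, N m; "position": TCP position; "tool_rot": TCP orientation; "ft_force": force on the tool from outside, world axes, zero at the start; "moment": the same for the moment, N m; "width": finger opening in m; "grasp_force": force on a finger pad.
Only numpy, scipy, OpenCV 4.12 (cv2) and the standard library are available. Lean on these libraries where they do the work, as an engineer would, in place of code of your own. Each camera call takes 0.05 s, during which the arm holds its last target. There are 200 camera calls.

## Working session

There is one attempt and no reset: what is moved stays moved. The work goes in short steps, Python scripts to look and compute and a tool call to move; the robot and the scene stay as the last step left them, time stands still between calls to the robot, and variables do not carry over. Pictures are saved under pics/ and viewed, at most 14 in all, crops included, and the job is handed in when it is done.

Besides the shell and the picture viewer there is one more tool, called after "Call:" as name(argument=value, ...) on one line, values as JSON. step_arm: Moves the arm, as the interface text tells. Its arguments: {"type":"object","properties":{"series":{"type":"array"},"newtons":{"type":"number"}},"required":["series"]}

```bash
ls; mkdir -p pics; python3 - <<'E'
from cell import bot
import cv2,numpy as np
np.set_printoptions(precision=4,suppress=True)
s=bot.read_state(); print(s)
for n in("top","scene"):
    c=bot.camera(n); cv2.imwrite(f"pics/{n}0.png",c["frame"][:,:,::-1]); print(n,c["intrinsics"],c["k1"],c["T"])
c=bot.camera("wrist"); print(c["intrinsics"],c["k1"],c["mount"])
E
```

```text
pics
{'time_s': 0.0, 'q': array([-1.4336,  0.314 ,  0.045 ,  1.3036,  0.    ,  1.4312]), 'joint_vel': array([-0.0004, -0.0017, -0.0009,  0.0004, -0.0004, -0.    ]), 'tau': array([ -0.0003, -48.0624,  29.8536,   0.0192,  -0.0001,  -0.    ]), 'position': array([ 0.1571, -0.5527,  0.303 ]), 'tool_rot': array([-0.0009,  0.9904,  0.138 ,  0.    ]), 'ft_force': array([-0.7267,  0.2675, -0.4527]), 'moment': array([0.0352, 0.0147, 0.0387]), 'grasp_force': 0.0, 'width': 0.08516846641281119}
top [[383.3485   0.     318.5967]
 [  0.     383.3485 196.9945]
 [  0.       0.       1.    ]] 0.0016902325657978995 [[ 0.0196 -0.9871  0.1589  0.4267]
 [-0.9996 -0.0164  0.0216  0.0025]
 [-0.0187 -0.1593 -0.9871  0.8611]
 [ 0.      0.      0.      1.    ]]
scene [[440.9816   0.     313.3522]
 [  0.     440.9816 208.5135]
 [  0.       0.       1.    ]] -0.00476185196447278 [[ 0.5838  0.6151 -0.5299  1.0507]
 [ 0.8118 -0.4534  0.3681 -0.3194]
 [-0.0138 -0.645  -0.764   0.7655]
 [ 0.      0.      0.      1.    ]]
[[328.6156   0.     321.486 ]
 [  0.     328.6156 206.0588]
 [  0.       0.       1.    ]] 0.01819907877275364 [[ 0.001  -0.9566 -0.2915  0.0734]
 [ 1.      0.0009  0.0007  0.0006]
 [-0.0005 -0.2915  0.9566 -0.0708]
 [ 0.      0.      0.      1.    ]]
```

View pics/top0.png

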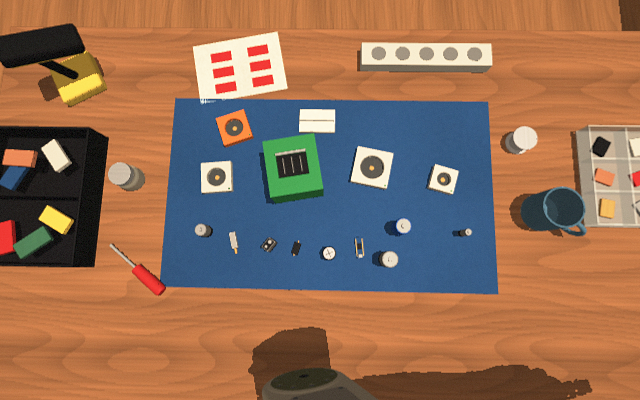

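View pics/scene0.png

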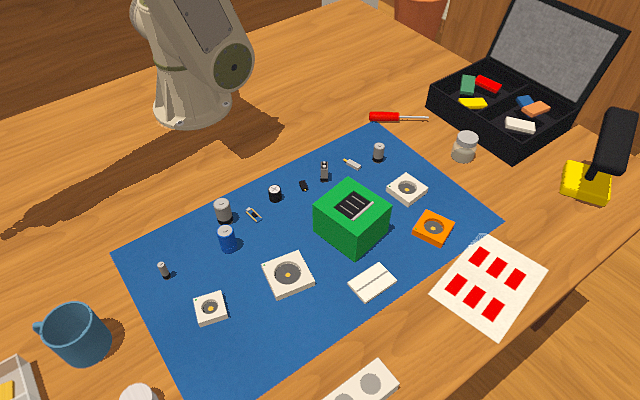

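Top view: medium cell about (203,230), block (268,243), capacitor (329,254), blue decoy (403,226), large cell (390,259), small cell (465,232). The docks are medium (216,177), tub mouth (292,163), large (372,167) and small (443,179), with the orange decoy at (234,127).

```bash
cat > h.py <<'E'
import cv2,numpy as np
from cell import bot
from scipy.spatial.transform import Rotation as R
np.set_printoptions(precision=4,suppress=True)
def pose():
    s=bot.read_state(); T=np.eye(4); q=s["tool_rot"]
    T[:3,:3]=R.from_quat([q[1],q[2],q[3],q[0]]).as_matrix(); T[:3,3]=s["position"]; return T
def shot(n,save=None):
    P=pose(); c=bot.camera(n)
    T=P@c["mount"] if n=="wrist" else c["T"]
    if save: cv2.imwrite(save,c["frame"][:,:,::-1])
    return c,T
def cast(c,T,uv,z):
    uv=np.atleast_2d(np.asarray(uv,float)); K=c["intrinsics"]
    d=(uv-[K[0,2],K[1,2]])/[K[0,0],K[1,1]]; s=d.copy()
    for _ in range(5): s=d/(1+c["k1"]*(s**2).sum(1,keepdims=True))
    r=np.c_[s,np.ones(len(s))]@T[:3,:3].T; o=T[:3,3]
    return o+r*((z-o[2])/r[:,2])[:,None]
def delta(xy,z=None):
    "tool-frame shift in cm to put TCP at xy,z"
    P=pose(); z=P[2,3] if z is None else z
    return P[:3,:3].T@(np.array([*xy,z])-P[:3,3])*100
def yaw(): 
    P=pose(); return np.degrees(np.arctan2(P[1,0],P[0,0]))
E
cat > m.py <<'E'
from h import *
c,T=shot("top"); f=c["frame"].astype(int)
hsv=cv2.cvtColor(c["frame"],cv2.COLOR_RGB2HSV)
white=((hsv[:,:,1]<60)&(hsv[:,:,2]>140)).astype('uint8'); green=((hsv[:,:,0]>45)&(hsv[:,:,0]<85)&(hsv[:,:,1]>120)).astype('uint8')
for nm,m,z in(("white",white,.018),("green",green,.09)):
    m=m[95:300,160:500].copy()
    for k in cv2.findContours(m,cv2.RETR_EXTERNAL,cv2.CHAIN_APPROX_NONE)[0]:
        if cv2.contourArea(k)<60: continue
        uv=k[:,0]+[160,95]; w=cast(c,T,uv,z)[:,:2].astype('float32')
        (cx,cy),sz,a=cv2.minAreaRect(w*1000); print(nm,uv.mean(0),(round(cx),round(cy)),np.round(sz),round(a))
for nm,uv,z in(("L",(390,258),.059),("M",(203,229),.0475),("S",(466,231),.048),("B",(269,242),.045),("cap",(329,253),.032),("blue",(403,223),.059),
  ("dL",(372,168),.008),("dM",(216,178),.008),("dS",(444,180),.008)):
    print(nm,cast(c,T,uv,z)[0])
print("mouth",cast(c,T,[(276,152),(306,148),(311,174),(281,178)],.09)[:,:2])
E
python3 m.py
```

```text
white [389.8409 258.8636] (430, -135) [32. 33.] 1
white [328.5625 252.5625] (441, -3) [24. 25.] 46
white [232.9756 239.7073] (464, 208) [36. 13.] 15
white [200.1613 229.2903] (485, 282) [25. 22.] 4
white [403.1316 225.4211] (502, -165) [29. 30.] 45
white [443.9889 178.4   ] (609, -258) [55. 55.] 74
white [215.7815 176.4202] (607, 255) [71. 66.] 4
white [372.0791 166.554 ] (634, -98) [83. 84.] 79
white [317.0265 120.0088] (741, 28) [55. 83.] 1
white [219.2885  97.0192] (791, 252) [ 20. 103.] 1
green [292.8455 167.3864] (611, 75) [135. 111.] 10
L [ 0.4311 -0.1295  0.059 ]
M [0.4845 0.2655 0.0475]
S [ 0.4904 -0.2911  0.048 ]
B [0.4597 0.1237 0.045 ]
cap [ 0.4393 -0.004   0.032 ]
blue [ 0.5038 -0.1573  0.059 ]
dL [ 0.633  -0.0991  0.008 ]
dM [0.6042 0.2564 0.008 ]
dS [ 0.6076 -0.2611  0.008 ]
mouth [[0.6443 0.1099]
 [0.6538 0.0476]
 [0.5986 0.0359]
 [0.5892 0.0975]]
```

Call:
step_arm(series=[[[3.9,-1.6,0.5],[0,0,0],1],[[3.9,-1.6,0.5],[0,0,0],1],[[3.9,-1.6,0.5],[0,0,0],1],[[3.9,-1.6,0.5],[0,0,0],1],[[3.9,-1.6,0.5],[0,0,0],1],[[3.9,-1.6,0.5],[0,0,0],1],[[3.9,-1.6,0.5],[0,0,0],1],[[3.9,-1.6,0.5],[0,0,0],1],[[3.9,-1.6,0.5],[0,0,5],0.5],[[3.9,-1.6,0.5],[0,0,5],0.5]])

```text
time_s: 1.2
position: [0.4917, -0.2941, 0.2537]
tool_rot: [-0.0, 0.999, 0.049, -0.0]
ft_force: [1.2, -0.6, -0.3]
width: 0.0644
grasp_force: 0.0
```

```bash
python3 - <<'E'
from h import *
c,T=shot("wrist","pics/w1.png"); print(pose(),yaw(),bot.read_state()["q"],bot.read_state()["width"])
E
```

```text
[[ 0.995   0.0997  0.0027  0.4959]
 [ 0.0997 -0.995   0.0026 -0.2909]
 [ 0.003  -0.0024 -1.      0.2527]
 [ 0.      0.      0.      1.    ]] 5.720853093801407 [-0.6716  0.3315 -0.0546  1.1842  0.0038  2.3702] 0.06440565850992504
```

View pics/w1.png

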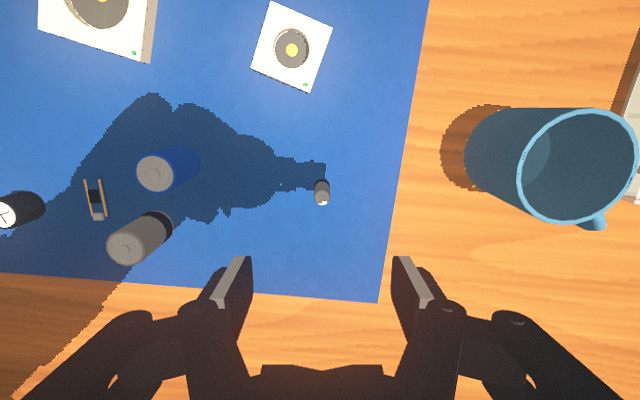

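The wrist view shows the small cell's top at (322,202), the small dock's well dot at (292,50), the large cell's top at (125,249) and the blue decoy at (156,173).

```bash
python3 - <<'E'
from h import *
c,T=shot("wrist"); hsv=cv2.cvtColor(c["frame"],cv2.COLOR_RGB2HSV)
for nm,uv,z in(("S",(322,202),.048),("dS",(292,49.5),.008),("L",(124.5,249),.06),("blue",(155,173),.06)): print(nm,cast(c,T,uv,z)[0])
s=cast(c,T,(322,202),.048)[0]; print(delta(s[:2],.035+.054),yaw())
E
```

```text
S [ 0.49   -0.2924  0.048 ]
dS [ 0.6139 -0.2534  0.008 ]
L [ 0.4339 -0.1259  0.06  ]
blue [ 0.504  -0.1549  0.06  ]
[-0.3759 -0.0228 16.3805] 6.108483862444196
```

Call:
step_arm(series=[[[-0.4,0,3],[0,0,0],0.3],[[0,0,3],[0,0,0],0.3],[[0,0,3],[0,0,0],0.3],[[0,0,3],[0,0,0],0.3],[[0,0,2.5],[0,0,0],0.3],[[0,0,1.9],[0,0,0],0.3],[[0,0,0],[0,0,0],0.3],[[0,0,0],[0,0,0],0.0],[[0,0,0],[0,0,0],-0.3],[[0,0,0],[0,0,0],-0.6]], newtons=30)

```text
time_s: 2.3
position: [0.4874, -0.2968, 0.0914]
tool_rot: [0.001, 0.999, 0.051, 0.001]
ft_force: [0.6, 0.9, -0.3]
width: 0.0172
grasp_force: 0.1
```

Call:
step_arm(series=[[[0,0,0],[0,0,0],-1],[[0,0,0],[0,0,0],-1],[[0,0,0],[0,0,0],-1],[[0,0,0],[0,0,0],-1],[[0,0,0],[0,0,0],-1]])

```text
time_s: 2.8
position: [0.4874, -0.2967, 0.0913]
tool_rot: [0.001, 0.999, 0.051, 0.001]
ft_force: [-0.7, 0.0, 5.9]
width: 0.0121
grasp_force: 29.3
```

Call:
step_arm(series=[[[0,0,-1],[0,0,0],-1],[[0,0,-3],[0,0,0],-1],[[0,0,-4],[0,0,0],-1],[[0,0,0],[0,0,0],-1],[[0,0,0],[0,0,0],-1]])

```text
time_s: 3.3
position: [0.4874, -0.2965, 0.1716]
tool_rot: [0.001, 0.999, 0.051, 0.001]
ft_force: [-1.0, 0.4, 0.2]
width: 0.0122
grasp_force: 29.3
```

```bash
python3 - <<'E'
from h import *
c,T=shot("wrist","pics/w2.png"); s=bot.read_state(); print(s["position"],s["width"],s["grasp_force"])
E
```

```text
[ 0.4867 -0.296   0.1702] 0.012087044447648469 29.251434803009033
```

View pics/w2.png

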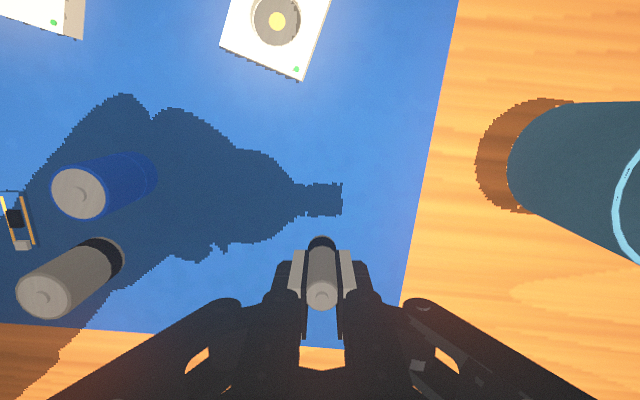

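Gripped and lifted: the small cell's top is at (322,296), upright between the pads, with the small dock's well at (277,21).

```bash
python3 - <<'E'
from h import *
c,T=shot("wrist"); P=pose(); p=cast(c,T,(322,296),P[2,3]-.0435)[0]; print("cell in tool",P[:3,:3].T@(p-P[:3,3]))
d=cast(c,T,(277,21),.008)[0]; print(d, delta(d[:2]), delta(d[:2]+P[:2,3]-p[:2]))
E
```

```text
cell in tool [0.0014 0.0015 0.0435]
[ 0.6076 -0.2563  0.008 ] [12.4732 -2.6783 -0.0088] [12.3409 -2.8207 -0.0086]
```

Call:
step_arm(series=[[[3,-0.7,0],[0,0,0],-1],[[3,-0.7,0],[0,0,0],-1],[[3,-0.7,0],[0,0,0],-1],[[3,-0.7,0],[0,0,0],-1],[[0.3,0,2],[0,0,0],-1],[[0,0,2],[0,0,0],-1],[[0,0,0],[0,0,0],-1],[[0,0,0],[0,0,0],-1]])

```text
time_s: 4.2
position: [0.6052, -0.2551, 0.1284]
tool_rot: [-0.001, 0.999, 0.051, -0.002]
ft_force: [-0.4, -0.5, -0.1]
width: 0.0122
grasp_force: 29.3
```

```bash
python3 - <<'E'
from h import *
c,T=shot("wrist","pics/w3.png"); s=bot.read_state(); print(s["position"],s["width"],s["grasp_force"])
E
```

```text
[ 0.6058 -0.2556  0.1296] 0.012415455676543712 29.261566400527954
```

View pics/w3.png

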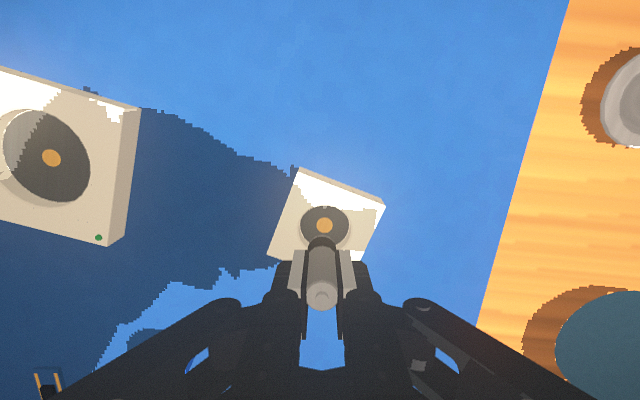

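The small dock's well dot is at (324,225), just ahead of the held cell. The large dock's dot is at (52,158).

```bash
python3 - <<'E'
from h import *
c,T=shot("wrist"); P=pose(); d=cast(c,T,[(324,225),(52,158)],.008); print(d); o=P[:3,:3]@[.0014,.0015,0]
print(delta(d[0,:2]-o[:2]), P[:3,3])
E
```

```text
[[ 0.6085 -0.2577  0.008 ]
 [ 0.6335 -0.0967  0.008 ]]
[0.0682 0.0524 0.    ] [ 0.6062 -0.2559  0.1304]
```

Call:
step_arm(series=[[[0.1,0,1.5],[0,0,0],-1],[[0,0,1],[0,0,0],-1],[[0,0,0.5],[0,0,0],-1],[[0,0,0],[0,0,0],-1],[[0,0,0],[0,0,0],-1]], newtons=20)

```text
time_s: 4.8
position: [0.607, -0.2555, 0.0995]
tool_rot: [-0.0, 0.999, 0.051, -0.0]
ft_force: [0.5, -0.3, -0.1]
width: 0.0124
grasp_force: 29.1
```

Call:
step_arm(series=[[[0,0,0.1],[0,0,0],-1],[[0,0,0],[0,0,0],-0.6],[[0,0,0],[0,0,0],-0.4],[[0,0,0],[0,0,0],-0.2],[[0,0,0],[0,0,0],0.0],[[0,0,0],[0,0,0],0.2],[[0,0,-1],[0,0,0],0.2],[[0,0,-3],[0,0,0],0.2],[[0,0,-4.5],[0,0,0],0.2],[[0,0,-4.5],[0,0,0],0.2]])

```text
time_s: 5.8
position: [0.6067, -0.2553, 0.2304]
tool_rot: [-0.0, 0.999, 0.051, -0.0]
ft_force: [0.3, -0.7, -0.3]
width: 0.0511
grasp_force: 0.0
```

```bash
python3 - <<'E'
from h import *
c,T=shot("wrist","pics/w4.png"); L=np.array([.4339,-.1259])
print(delta(L), bot.read_state()["position"])
E
```

```text
[-16.1293 -14.8149  -0.2649] [ 0.6095 -0.2568  0.2401]
```

View pics/w4.png

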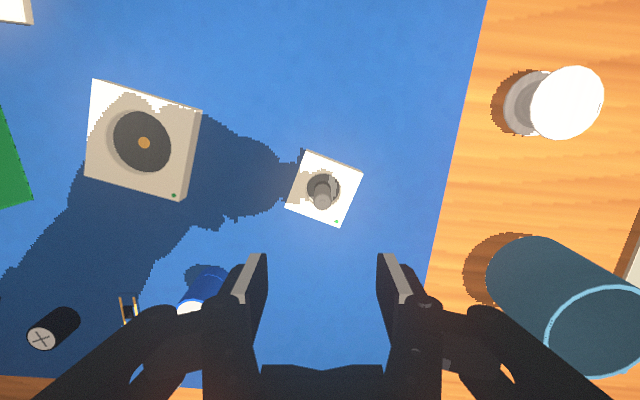

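The small cell stands in its well, with its top at (322,190). Next is the large cell.

Call:
step_arm(series=[[[-3.2,-3,0],[0,0,0],0.5],[[-3.2,-3,0],[0,0,0],0.5],[[-3.2,-3,0],[0,0,0],0.5],[[-3.2,-3,0],[0,0,0],0.5],[[-3.2,-2.8,0],[0,0,0],0.5],[[0,0,0],[0,0,0],0.5],[[0,0,0],[0,0,0],0.5]])

```text
time_s: 6.55
position: [0.4327, -0.1243, 0.2299]
tool_rot: [0.001, 0.999, 0.051, 0.001]
ft_force: [-0.3, 0.3, 1.2]
width: 0.0643
grasp_force: 0.0
```

```bash
cat > blobs.py <<'E'
from h import *
import sys
# print low-saturation bright blobs (cell tops / white) on the blue mat: centroid px, area
c,T=shot("wrist",sys.argv[1]); hsv=cv2.cvtColor(c["frame"],cv2.COLOR_RGB2HSV)
m=((hsv[:,:,1]<70)&(hsv[:,:,2]>110)).astype('uint8')
n,l,st,ce=cv2.connectedComponentsWithStats(m)
for i in range(1,n):
    if st[i,4]>80: print(ce[i],st[i,:], cast(c,T,ce[i],.059)[0], cast(c,T,ce[i],.0475)[0])
print(bot.read_state()["position"],yaw(),bot.read_state()["q"])
E
python3 blobs.py pics/w5.png
```

```text
[511.0223  13.9031] [ 464    0   91   38 2239] [ 0.575 -0.234  0.059] [ 0.5783 -0.2395  0.0475]
[376.4485 122.4248] [ 356  101   42   44 1436] [ 0.4991 -0.1579  0.059 ] [ 0.4988 -0.1599  0.0475]
[ 19.0889 137.1013] [   0  118   45   41 1293] [0.4619 0.0938 0.059 ] [0.4598 0.1038 0.0475]
[175.3319 174.7806] [160 160  32  31 702] [ 0.4461 -0.0148  0.059 ] [ 0.4432 -0.0099  0.0475]
[264.5 181. ] [260 177  10   9  90] [ 0.4482 -0.0808  0.059 ] [ 0.4455 -0.0791  0.0475]
[325.7352 206.2253] [ 304  180   44   52 1771] [ 0.4333 -0.1287  0.059 ] [ 0.4298 -0.1292  0.0475]
[226.1149 281.6034] [209 256  36  53 653] [ 0.3603 -0.054   0.059 ] [ 0.3534 -0.051   0.0475]
[416.7919 281.3758] [398 256  37  53 644] [ 0.3767 -0.2103  0.059 ] [ 0.3705 -0.2147  0.0475]
[ 0.4338 -0.1251  0.23  ] 5.868544498752728 [-0.4587  0.1125 -0.3948  1.0603 -0.0002  2.5804]
```

View pics/w5.png

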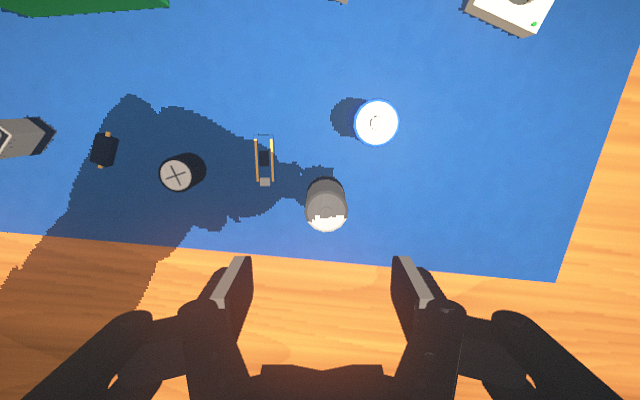

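Large cell's top at about (327,212), that is about (0.430,-0.1295). I descend with a small correction.

Call:
step_arm(series=[[[-0.4,0.4,3],[0,0,0],0.5],[[0,0,3],[0,0,0],0.5],[[0,0,3],[0,0,0],0.5],[[0,0,2.8],[0,0,0],0.5],[[0,0,2],[0,0,0],0.5],[[0,0,0],[0,0,0],0.4],[[0,0,0],[0,0,0],0.1],[[0,0,0],[0,0,0],-0.2],[[0,0,0],[0,0,0],-1],[[0,0,0],[0,0,0],-1]], newtons=40)

```text
time_s: 7.6
position: [0.4307, -0.1298, 0.0922]
tool_rot: [0.001, 0.999, 0.051, 0.002]
ft_force: [0.8, -0.6, 3.8]
width: 0.032
grasp_force: 39.7
```

Call:
step_arm(series=[[[0,0,0],[0,0,0],-1],[[0,0,0],[0,0,0],-1],[[0,0,-1],[0,0,0],-1],[[0,0,-4],[0,0,0],-1],[[0,0,-5],[0,0,0],-1],[[0,0,0],[0,0,0],-1],[[0,0,0],[0,0,0],-1]])

```text
time_s: 8.3
position: [0.4298, -0.1292, 0.1923]
tool_rot: [0.001, 0.999, 0.051, 0.001]
ft_force: [0.5, 0.3, -1.9]
width: 0.032
grasp_force: 40.0
```

```bash
python3 - <<'E'
from h import *
d=np.array([.6335,-.0985]); s=bot.read_state(); print(delta(d), s["position"],s["width"],s["grasp_force"],s["ft_force"])
E
```

```text
[20.5745 -0.9783  0.0485] [ 0.4298 -0.1292  0.1923] 0.03203733640511957 40.00295162200928 [ 0.4669  0.2694 -1.9378]
```

Call:
step_arm(series=[[[4.1,-0.2,0],[0,0,0],-1],[[4.1,-0.2,0],[0,0,0],-1],[[4.1,-0.2,0],[0,0,0],-1],[[4.1,-0.2,0],[0,0,0],-1],[[4.1,-0.2,0],[0,0,0],-1],[[0,0,3],[0,0,0],-1],[[0,0,3],[0,0,0],-1],[[0,0,0],[0,0,0],-1],[[0,0,0],[0,0,0],-1]])

```text
time_s: 9.2
position: [0.6306, -0.0977, 0.129]
tool_rot: [-0.001, 0.999, 0.051, -0.002]
ft_force: [-1.0, 0.0, -0.9]
width: 0.032
grasp_force: 40.1
```

```bash
python3 - <<'E'
from h import *
c,T=shot("wrist","pics/w6.png"); s=bot.read_state(); print(s["position"],s["width"],s["grasp_force"])
hsv=cv2.cvtColor(c["frame"],cv2.COLOR_RGB2HSV); m=((hsv[:,:,0]<28)&(hsv[:,:,0]>8)&(hsv[:,:,1]>120)&(hsv[:,:,2]>120)).astype('uint8')
n,l,st,ce=cv2.connectedComponentsWithStats(m)
for i in range(1,n):
    if 50<st[i,4]<1500: print(ce[i],st[i],cast(c,T,ce[i],.008)[0])
E
```

```text
[ 0.6318 -0.0981  0.1308] 0.0324535386465336 40.055606961250305
[320.3462 220.3846] [314 218  14   6  52] [ 0.6359 -0.0971  0.008 ]
```

View pics/w6.png

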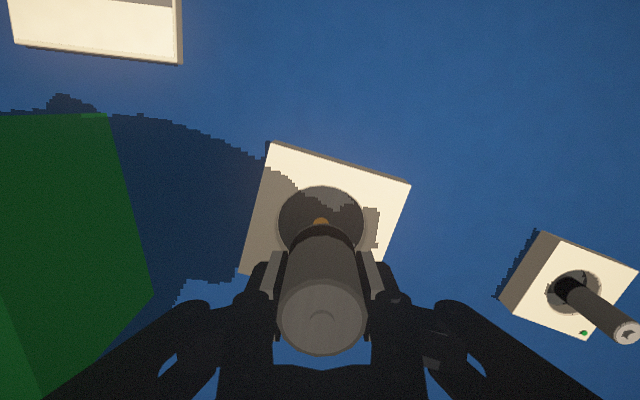

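The well dot is partly hidden near (321,222), and the cell's nub at (321,318) is on the centre line. The small cell is seated at right.

Call:
step_arm(series=[[[0.2,0,1.5],[0,0,0],-1],[[0,0,1],[0,0,0],-1],[[0,0,0.5],[0,0,0],-1],[[0,0,0],[0,0,0],-1],[[0,0,0],[0,0,0],-1]])

```text
time_s: 9.75
position: [0.6342, -0.098, 0.1009]
tool_rot: [0.0, 0.999, 0.051, -0.0]
ft_force: [-1.0, -0.1, -0.6]
width: 0.0321
grasp_force: 40.2
```

Call:
step_arm(series=[[[0,0,0.1],[0,0,0],-1],[[0,0,0],[0,0,0],-0.1],[[0,0,0],[0,0,0],0.1],[[0,0,0],[0,0,0],0.3],[[0,0,0],[0,0,0],0.4],[[0,0,0],[0,0,0],0.4],[[0,0,-1],[0,0,0],0.4],[[0,0,-4],[0,0,0],0.4],[[0,0,-5],[0,0,0],0.4],[[0,0,-5],[0,0,0],0.4]])

```text
time_s: 10.75
position: [0.6338, -0.0978, 0.2518]
tool_rot: [-0.0, 0.999, 0.051, -0.0]
ft_force: [0.4, -0.8, 0.8]
width: 0.0599
grasp_force: 0.0
```

Call:
step_arm(series=[[[0,0,0],[0,0,-8.5],0.4],[[0,0,0],[0,0,-8.5],0.4],[[0,0,0],[0,0,-8.5],0.4],[[0,0,0],[0,0,-8.5],0.4],[[0,0,0],[0,0,-8.5],0.4],[[0,0,0],[0,0,-8.5],0.4],[[0,0,0],[0,0,-8.5],0.4],[[0,0,0],[0,0,-8.5],0.4],[[0,0,0],[0,0,-8.5],0.4],[[0,0,0],[0,0,-8.5],0.4]])

```text
time_s: 11.75
position: [0.6342, -0.098, 0.2508]
tool_rot: [0.0, 0.7, 0.715, 0.0]
ft_force: [0.5, -0.2, -0.2]
width: 0.0596
grasp_force: 0.0
```

Call:
step_arm(series=[[[0,0,0],[0,0,-8.5],0.4],[[0,0,0],[0,0,-8.5],0.4],[[0,0,0],[0,0,-8.5],0.4],[[0,0,0],[0,0,-8.5],0.4],[[0,0,0],[0,0,-8.5],0.4],[[0,0,0],[0,0,-8.5],0.4],[[0,0,0],[0,0,-8.5],0.4],[[0,0,0],[0,0,-8.5],0.4],[[0,0,0],[0,0,-8.5],0.4],[[0,0,0],[0,0,-8.5],0.4]])

```text
time_s: 12.75
position: [0.6343, -0.0979, 0.2508]
tool_rot: [0.0, 0.033, 0.999, -0.0]
ft_force: [0.7, 0.1, 0.6]
width: 0.0598
grasp_force: 0.0
```

```bash
python3 - <<'E'
from h import *
s=bot.read_state(); print(delta([.46,.124]), s["position"],yaw(),s["q"])
E
```

```text
[18.8534 20.9949 -0.0183] [ 0.6343 -0.0979  0.2508] 176.21338639538533 [-0.2781  0.4613  0.1349  1.2437 -0.0001 -0.2121]
```

Call:
step_arm(series=[[[2.7,3,0],[0,0,0],0.4],[[2.7,3,0],[0,0,0],0.4],[[2.7,3,0],[0,0,0],0.4],[[2.7,3,0],[0,0,0],0.4],[[2.7,3,0],[0,0,0],0.4],[[2.7,3,0],[0,0,0],0.4],[[2.7,3,0],[0,0,0],0.4],[[0,0,0],[0,0,0],0.4],[[0,0,0],[0,0,0],0.4]])

```text
time_s: 13.65
position: [0.4608, 0.1258, 0.2509]
tool_rot: [0.001, 0.035, 0.999, -0.0]
ft_force: [0.0, 0.5, 0.5]
width: 0.0595
grasp_force: 0.0
```

```bash
python3 blobs.py pics/w7.png
```

```text
[407.625  182.8867] [396 163  24  40 600] [0.4512 0.196  0.059 ] [0.454  0.1989 0.0475]
[176.1613 178.6232] [161 165  31  29 682] [0.4348 0.0084 0.059 ] [0.4369 0.0031 0.0475]
[322.1173 180.6938] [307 166  32  40 307] [0.4446 0.1265 0.059 ] [0.4471 0.1264 0.0475]
[117.5462 176.2846] [109 170  23  29 130] [ 0.4297 -0.038   0.059 ] [ 0.4316 -0.0454  0.0475]
[484.2133 205.2322] [ 462  188   45   36 1111] [0.4747 0.2594 0.059 ] [0.4785 0.265  0.0475]
[  6.6997 265.9542] [  0 250  17  30 393] [ 0.5016 -0.1523  0.059 ] [ 0.5066 -0.1647  0.0475]
[232.5735 279.7351] [217 255  34  52 619] [0.5293 0.0404 0.059 ] [0.5356 0.0365 0.0475]
[410.3658 279.8371] [393 255  34  52 626] [0.5403 0.199  0.059 ] [0.5471 0.202  0.0475]
[462.716  291.8917] [ 428  271   58   48 1736] [0.5556 0.2461 0.059 ] [0.563  0.2511 0.0475]
[629.4852 301.8679] [609 285  31  40 371] [0.5749 0.3945 0.059 ] [0.5832 0.406  0.0475]
[104.707  320.8789] [ 91 309  39  33 611] [ 0.563  -0.0832  0.059 ] [ 0.5708 -0.0925  0.0475]
[  9.0746 340.8851] [  0 315  21  54 992] [ 0.5775 -0.176   0.059 ] [ 0.5859 -0.1895  0.0475]
[0.4614 0.1252 0.2507] 175.90084458188582 [ 0.0971  0.1499 -0.2976  1.1214 -0.0004  0.1686]
```

View pics/w7.png

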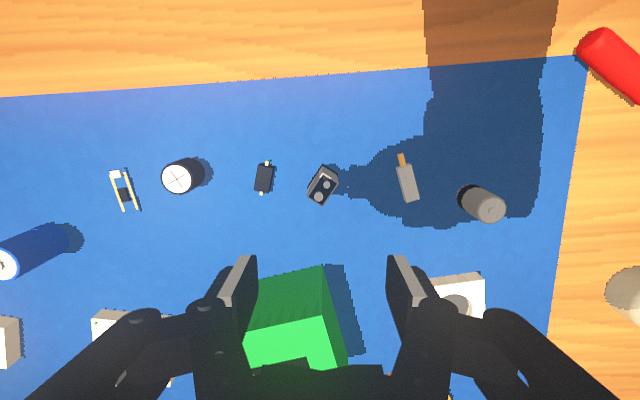

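The block is at about (322,186). I need its yaw, so I enlarge it.

```bash
python3 - <<'E'
import cv2
f=cv2.imread("pics/w7.png")[155:220,280:360]; cv2.imwrite("pics/w7c.png",cv2.resize(f,None,fx=8,fy=8,interpolation=cv2.INTER_CUBIC))
E
```

```text
(no output)
```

View pics/w7c.png

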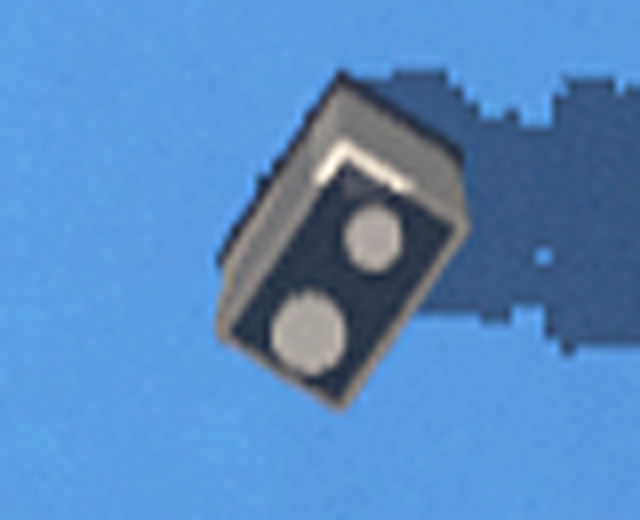

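Block top corners in the crop are (346,145), (468,225), (342,408) and (220,335).

```bash
python3 - <<'E'
from h import *
c,T=shot("wrist"); uv=np.array([(346,145),(468,225),(342,408),(220,335)])/8+[280,155]
w=cast(c,T,uv,.045)[:,:2]; ct=w.mean(0); print(w,ct)
v=(w[3]-w[0])+(w[2]-w[1]); a=np.degrees(np.arctan2(v[1],v[0])); print("long axis",a,np.linalg.norm(v)/2,"yaw",yaw(), delta(ct))
print("turn for tool x // long axis (wz):",[-(a+k-yaw()) for k in(0,180)])
E
```

```text
[[0.4418 0.1272]
 [0.4514 0.1397]
 [0.471  0.1247]
 [0.4618 0.112 ]] [0.4565 0.1259]
long axis -37.256659820557125 0.02484912843717653 yaw 175.84272006093695 [ 0.5318  0.0713 -0.0009]
turn for tool x // long axis (wz): [np.float64(213.0993798814941), np.float64(33.09937988149409)]
```

Call:
step_arm(series=[[[0.5,0.1,0],[0,0,0],0.2],[[0,0,2.5],[0,0,8.25],0.2],[[0,0,2.5],[0,0,8.25],0.2],[[0,0,2.5],[0,0,8.25],0.2],[[0,0,2.5],[0,0,8.25],0.2],[[0,0,2.5],[0,0,0],0.2],[[0,0,2],[0,0,0],0.2],[[0,0,1.6],[0,0,0],0.2],[[0,0,0],[0,0,0],0.2],[[0,0,0],[0,0,0],-0.1]], newtons=30)

```text
time_s: 14.75
position: [0.4562, 0.1259, 0.0889]
tool_rot: [-0.0, 0.319, 0.948, -0.0]
ft_force: [0.9, 0.2, 0.1]
width: 0.0388
grasp_force: 0.0
```

Call:
step_arm(series=[[[0,0,0],[0,0,0],-0.3],[[0,0,0],[0,0,0],-0.5],[[0,0,0],[0,0,0],-1],[[0,0,0],[0,0,0],-1],[[0,0,0],[0,0,0],-1],[[0,0,0],[0,0,0],-1]])

```text
time_s: 15.35
position: [0.4569, 0.1265, 0.0899]
tool_rot: [0.001, 0.318, 0.948, 0.0]
ft_force: [-0.2, -1.1, 6.6]
width: 0.0169
grasp_force: 30.0
```

Call:
step_arm(series=[[[0,0,-1],[0,0,0],-1],[[0,0,-4],[0,0,0],-1],[[0,0,-5],[0,0,0],-1],[[0,0,-3],[0,0,-8.4],-1],[[0,0,0],[0,0,-8.4],-1],[[0,0,0],[0,0,-8.4],-1],[[0,0,0],[0,0,-8.4],-1],[[0,0,0],[0,0,-8.4],-1],[[0,0,0],[0,0,-4],-1],[[0,0,0],[0,0,0],-1]])

```text
time_s: 16.35
position: [0.4557, 0.1265, 0.2192]
tool_rot: [-0.0, -0.077, 0.997, -0.0]
ft_force: [-0.3, 1.0, -0.4]
width: 0.0177
grasp_force: 29.4
```

```bash
python3 - <<'E'
from h import *
s=bot.read_state(); print(delta([.50,.05]), delta([.616,.072]),s["position"],yaw(),s["q"],s["width"],s["grasp_force"])
shot("wrist","pics/w8.png")
E
```

```text
[-3.1978 -8.2458 -0.0008] [-14.9984  -7.861   -0.0033] [0.4557 0.1265 0.2192] -171.1287551674273 [ 0.1009  0.163  -0.363   1.0451 -0.     -0.0539] 0.01771612061476803 29.36895400285721
```

View pics/w8.png

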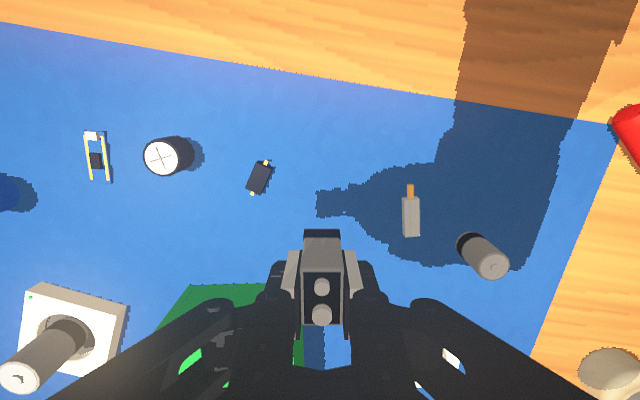

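Block held square to the tool, with its terminals at (322,286) and (322,314). Next I look at the tub's mouth in the first pictures, enlarged.

```bash
python3 - <<'E'
import cv2,numpy as np
a=cv2.imread("pics/top0.png")[130:205,258:328]; b=cv2.imread("pics/scene0.png")[170:260,305:395]
r=lambda x:cv2.resize(x,(400,int(400*x.shape[0]/x.shape[1])),interpolation=cv2.INTER_CUBIC)[:400]
a,b=r(a),r(b); h=min(len(a),len(b)); cv2.imwrite("pics/tub.png",np.hstack([a[:h],b[:h]]))
E
```

```text
(no output)
```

View pics/tub.png

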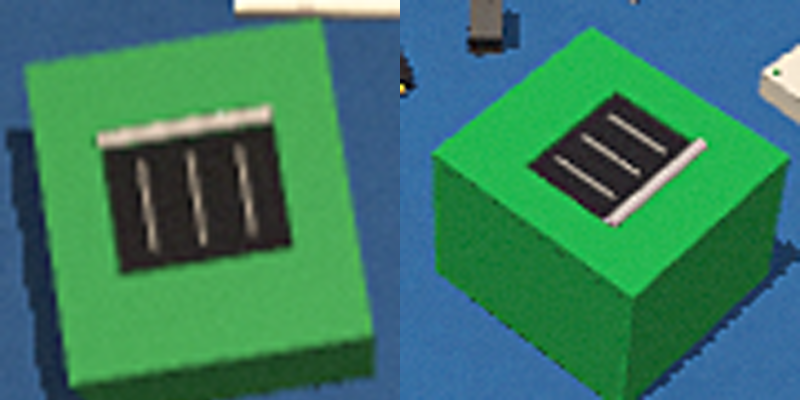

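The hinge bar is on the far side, so the tub's +x is about world +x. In the crop, the lid corners are (25,67), (322,18), (373,335) and (72,387). The mouth's near corners are (122,272) and (292,243).

```bash
python3 - <<'E'
from h import *
c,T=shot("top"); k=400/70
lid=cast(c,T,np.array([(25,67),(322,18),(373,335),(72,387)])/k+[258,130],.09)[:,:2]
m=cast(c,T,np.array([(122,272),(292,243)])/k+[258,130],.09)[:,:2]
v=lid[0]-lid[3]+lid[1]-lid[2]; a=np.arctan2(v[1],v[0]); ct=lid.mean(0); print(lid,ct,np.degrees(a),np.linalg.norm(v)/2)
ux=np.array([np.cos(a),np.sin(a)]); mc=m.mean(0)+.024*ux; print("near edge",m,np.linalg.norm(m[0]-m[1]),"centre from mouth",mc)
t=mc-.004*ux; P=pose(); print(delta(t),"wz",-((np.degrees(a)+180-yaw()+180)%360-180))
E
```

```text
[[0.6661 0.1393]
 [0.6862 0.0309]
 [0.5684 0.0101]
 [0.5478 0.1173]] [0.6171 0.0744] 10.2562012907244 0.11996263193870962
near edge [[0.59   0.1009]
 [0.6016 0.0399]] 0.06212521222006097 centre from mouth [0.6194 0.0747]
[-14.9829  -7.6263  -0.0014] wz -1.4931116599367442
```

Call:
step_arm(series=[[[-3,-1.5,0],[0,0,0],-1],[[-3,-1.5,0],[0,0,0],-1],[[-3,-1.5,0],[0,0,0],-1],[[-3,-1.5,0],[0,0,0],-1],[[-3,-1.6,0],[0,0,0],-1],[[0,0,0],[0,0,-1.5],-1],[[0,0,1.5],[0,0,0],-1],[[0,0,1.5],[0,0,0],-1],[[0,0,0],[0,0,0],-1],[[0,0,0],[0,0,0],-1]])

```text
time_s: 17.45
position: [0.6152, 0.0748, 0.1889]
tool_rot: [-0.001, -0.09, 0.996, 0.0]
ft_force: [-0.4, -0.3, 0.2]
width: 0.0172
grasp_force: 29.4
```

```bash
python3 - <<'E'
from h import *
shot("wrist","pics/w9.png"); print(pose()[:3,3],yaw(),delta([.6155,.0740]))
E
```

```text
[0.6157 0.0747 0.1895] -169.64268455842287 [ 0.0327 -0.0678 -0.    ]
```

View pics/w9.png

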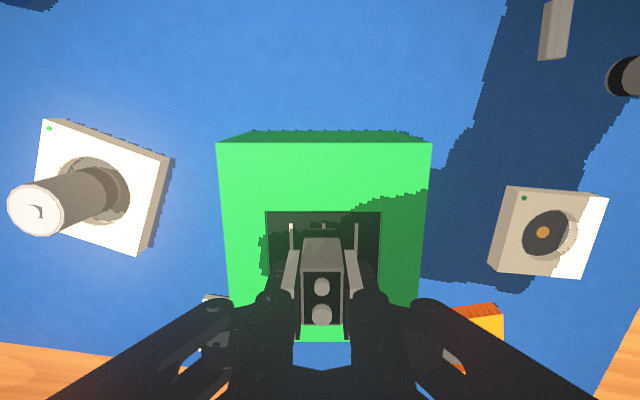

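The mouth (columns 265–380, near edge at row 212) is centred on the block and square to it. I push in and release with a narrow opening.

Call:
step_arm(series=[[[0,0,1],[0,0,0],-1],[[0,0,1],[0,0,0],-1],[[0,0,1],[0,0,0],-1],[[0,0,1],[0,0,0],-1],[[0,0,0],[0,0,0],-1],[[0,0,0],[0,0,0],-0.45],[[0,0,0],[0,0,0],-0.35],[[0,0,0],[0,0,0],-0.35],[[0,0,0],[0,0,0],-0.35],[[0,0,0],[0,0,0],-0.35]], newtons=20)

```text
time_s: 18.5
position: [0.6162, 0.0745, 0.1493]
tool_rot: [0.0, -0.09, 0.996, -0.0]
ft_force: [-0.4, 0.2, -0.4]
width: 0.0276
grasp_force: 0.1
```

Call:
step_arm(series=[[[0,0,0],[0,0,0],-0.35],[[0,0,-1],[0,0,0],-0.35],[[0,0,-3],[0,0,0],-0.35],[[0,0,-5],[0,0,0],-0.35],[[0,0,-4],[0,0,0],0],[[3,0,0],[0,0,0],0.4],[[3,0,0],[0,0,0],0.4],[[0,0,0],[0,0,0],0.4],[[0,0,0],[0,0,0],0.4]])

```text
time_s: 19.4
position: [0.5568, 0.0637, 0.28]
tool_rot: [0.001, -0.09, 0.996, -0.0]
ft_force: [-0.1, -0.2, -0.8]
width: 0.0597
grasp_force: 0.0
```

```bash
python3 - <<'E'
from h import *
c,T=shot("wrist","pics/w10.png"); print(pose()[:3,3],yaw(),delta([.48,.265]))
K=c["intrinsics"]; Ti=np.linalg.inv(T)
for p in [(.6194,.0747,.09),(.4845,.2655,.0475),(.606,.256,.008)]:
    q=Ti@[*p,1]; print(q[:2]/q[2]*K[0,0]+[K[0,2],K[1,2]])
E
```

```text
[0.5575 0.0637 0.2797] -169.64671431094936 [ 4.002  21.1943 -0.0156]
[321.8282 270.1214]
[552.9887 151.7502]
[480.8201 251.2543]
```

View pics/w10.png

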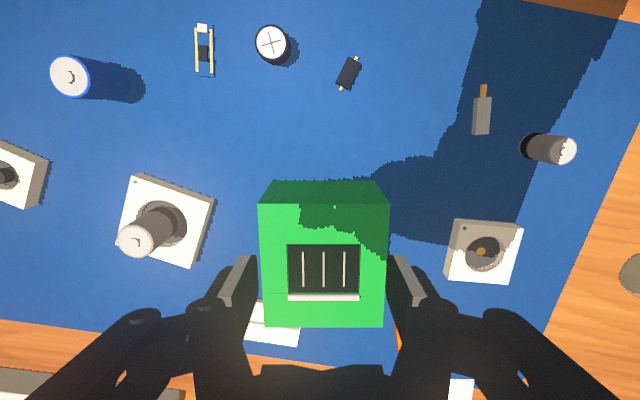

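The block is gone, and the flap is level in the mouth (288–359, 245–300). The medium cell's top is at about (563,151) and the medium dock's dot at (481,251). That was the last picture allowed, so from here I use only numbers.

Call:
step_arm(series=[[[0.6,3,0.5],[0,0,0],0.4],[[0.6,3,0.5],[0,0,0],0.4],[[0.6,3,0.5],[0,0,0],0.4],[[0.6,3,0.5],[0,0,0],0.4],[[0.6,3,0.5],[0,0,0],0.4],[[0.6,3,0.5],[0,0,0],0.4],[[0.4,3,0],[0,0,0],0.4],[[0,0,0],[0,0,0],0.4],[[0,0,0],[0,0,0],0.4]])

```text
time_s: 20.35
position: [0.4804, 0.264, 0.2487]
tool_rot: [0.0, -0.091, 0.996, -0.0]
ft_force: [-1.0, 0.0, 0.6]
width: 0.0595
grasp_force: 0.0
```

```bash
python3 - <<'E'
from h import *
c,T=shot("wrist","pics/w11.png"); f=c["frame"]; hsv=cv2.cvtColor(f,cv2.COLOR_RGB2HSV)
P=pose(); print(P[:3,3],yaw()); K=c["intrinsics"]; q=np.linalg.inv(T)@[.4825,.265,.0475,1]; e=q[:2]/q[2]*K[0,0]+[K[0,2],K[1,2]]; print("expected px",e)
m=(hsv[:,:,1]<90).astype('uint8'); m[250:]=0
n,l,st,ce=cv2.connectedComponentsWithStats(m)
for i in range(1,n):
    if st[i,4]>80: print(ce[i],st[i],cast(c,T,ce[i],.0475)[0])
x,y=e.astype(int); print("S"); print(hsv[y-42:y+42:4,x-32:x+34:4,1]); print("V"); print(hsv[y-42:y+42:4,x-32:x+34:4,2])
E
```

```text
[0.4806 0.2632 0.2488] -169.61455658409994
expected px [323.1435 199.9725]
[24.9316 87.6937] [   0   67   55   39 1828] [0.4364 0.0231 0.0475]
[115.4456 115.58  ] [104 100  24  34 469] [0.4443 0.0904 0.0475]
[268.8896 159.3374] [259 135  20  45 652] [0.4563 0.2144 0.0475]
[531.4018 166.6643] [507 135  49  64 560] [0.4229 0.4292 0.0475]
[608.3806 207.4283] [ 560  152   80   98 5667] [0.4446 0.5056 0.0475]
[329.698  197.0587] [316 177  30  40 937] [0.4789 0.27   0.0475]
S
[[146 147 148 148 153 155 152 148 154 155 153 155 157 151 153 150 154]
 [147 143 148 146 147 150 151 153 154 150 153 152 158 156 155 153 155]
 [142 146 148 144 146 148 152 150 147 148 147 148 161 151 151 150 156]
 [145 148 143 142 149 148 144 148 151 150 148 151 155 149 156 151 157]
 [146 146 147 145 149 151 152 150 154 146 153 153 152 151 153 154 155]
 [146 147 148 150 143 146 146 150 146 149  95 153 150 154 155 151 156]
 [145 148 146 147 146 148 150 134  11  15  10   8 133 136 153 152 157]
 [144 146 144 145 148 148 147  10  17  12   6   4  11 141 131 136 135]
 [145 148 146 145 143 148 153  16  12  28  22  30   4 130
[... 1660 characters left out ...]
221 221 222 224 195 158 160 156 162 167 163 155 123 125 122]
 [224 223 223 222 223 222 231 164 162 163 165 162 166 150 125 121 123]
 [222 223 222 222 222 220 225 140 161 162 163 161 165 158 123 122 123]
 [223 223 222 222 222 224 223 228 149 166 168 168 143 220 111 125 186]
 [227 224 224 221 221 222 223 223 224 226 226 223 220 218 222 223 219]
 [225 225 223 221 222 222 225 221 223 221 220 220 222 221 222 222 220]
 [224 223 221 225 223 222 222 225 223 222 221 220 221 221 223 223 222]
 [224 223 223 223 225 224 224 222 220 221 223 221 220 219 221 221 223]
 [223 222 220 223 223 222 220 220 222 222 221 221 222 219 221 221 219]
 [226 221 222 224 222 221 221 221 221 220 220 221 221 218 222 220 220]]
```

```bash
python3 - <<'E'
from h import *
c,T=shot("wrist"); m=cast(c,T,(330,203),.0475)[0]; print(m,delta(m[:2],.036+.054))
print("disc px", 328.6*.0262/np.linalg.norm(m-T[:3,3]))
E
```

```text
[0.4843 0.2706 0.0475] [-0.4971  0.7067 15.8773]
disc px 30.367365875537992
```

Call:
step_arm(series=[[[-0.5,0.7,3],[0,0,0],0.4],[[0,0,3],[0,0,0],0.4],[[0,0,3],[0,0,0],0.4],[[0,0,3],[0,0,0],0.4],[[0,0,2.5],[0,0,0],0.4],[[0,0,1.4],[0,0,0],0.4],[[0,0,0],[0,0,0],0.2],[[0,0,0],[0,0,0],0],[[0,0,0],[0,0,0],-0.2],[[0,0,0],[0,0,0],-1]], newtons=35)

```text
time_s: 21.45
position: [0.4846, 0.271, 0.0913]
tool_rot: [0.001, -0.09, 0.996, 0.0]
ft_force: [-0.2, -0.4, 0.3]
width: 0.024
grasp_force: 34.3
```

Call:
step_arm(series=[[[0,0,0],[0,0,0],-1],[[0,0,0],[0,0,0],-1],[[0,0,0],[0,0,0],-1],[[0,0,-1],[0,0,0],-1],[[0,0,-4],[0,0,0],-1],[[0,0,-3],[0,0,0],-1],[[0,0,0],[0,0,0],-1],[[0,0,0],[0,0,0],-1]])

```text
time_s: 22.25
position: [0.4837, 0.2711, 0.1709]
tool_rot: [0.001, -0.09, 0.996, 0.0]
ft_force: [0.8, -0.1, -0.6]
width: 0.0239
grasp_force: 34.5
```

```bash
python3 - <<'E'
from h import *
s=bot.read_state(); print(s["width"],s["grasp_force"])
c,T=shot("wrist","pics/w12.png"); K=c["intrinsics"]; P=pose(); hsv=cv2.cvtColor(c["frame"],cv2.COLOR_RGB2HSV)
c0=cv2.cvtColor(cv2.imread("pics/w10.png"),cv2.COLOR_BGR2HSV) # dock dot seen before the move
T10=np.eye(4)
m=((hsv[:,:,0]<28)&(hsv[:,:,0]>8)&(hsv[:,:,1]>120)&(hsv[:,:,2]>100)).astype('uint8')
n,l,st,ce=cv2.connectedComponentsWithStats(m)
for i in range(1,n):
    if 30<st[i,4]<2000: print(ce[i],st[i],cast(c,T,ce[i],.008)[0])
R10=R.from_euler('z',-169.647,degrees=True).as_matrix()@np.diag([1,-1,-1]); T10[:3,:3]=R10; T10[:3,3]=[.5572,.0637,.28]
print("dM from w10",cast(c,T10@c["mount"],(481,251),.008)[0]); print(P[:3,3],delta([.605,.256]))
E
```

```text
0.023896652042081957 34.47340428829193
[241.0294 135.7941] [238 128   6  17  34] [0.4401 0.2055 0.008 ]
[459.8212 358.7616] [453 350  15  19 151] [0.5933 0.4113 0.008 ]
[427.6719 390.0078] [418 375  25  25 256] [0.6309 0.3934 0.008 ]
dM from w10 [0.6055 0.2552 0.008 ]
[0.483  0.2708 0.1696] [-11.7373  -3.6549  -0.0066]
```

Call:
step_arm(series=[[[-3,-0.9,0],[0,0,0],-1],[[-3,-0.9,0],[0,0,0],-1],[[-3,-0.9,0],[0,0,0],-1],[[-2.8,-1,0],[0,0,0],-1],[[0,0,2],[0,0,0],-1],[[0,0,2],[0,0,0],-1],[[0,0,0],[0,0,0],-1],[[0,0,0],[0,0,0],-1]])

```text
time_s: 23.1
position: [0.6049, 0.2554, 0.1282]
tool_rot: [-0.002, -0.09, 0.996, -0.0]
ft_force: [-0.8, 0.3, -0.6]
width: 0.0238
grasp_force: 34.5
```

```bash
python3 - <<'E'
from h import *
c,T=shot("wrist","pics/w13.png"); hsv=cv2.cvtColor(c["frame"],cv2.COLOR_RGB2HSV); P=pose(); print(P[:3,3])
m=((hsv[:,:,0]<30)&(hsv[:,:,0]>8)&(hsv[:,:,1]>110)&(hsv[:,:,2]>80)).astype('uint8')
n,l,st,ce=cv2.connectedComponentsWithStats(m)
for i in range(1,n):
    if 30<st[i,4]<2000: print("dot",ce[i],st[i],cast(c,T,ce[i],.008)[0])
w=((hsv[:,:,1]<70)&(hsv[:,:,2]>90)).astype('uint8')
n,l,st,ce=cv2.connectedComponentsWithStats(w)
for i in range(1,n):
    if st[i,4]>300: print("w",ce[i],st[i])
K=c["intrinsics"]; q=np.linalg.inv(T)@[.6055,.2555,.008,1]; print("expected dot",q[:2]/q[2]*K[0,0]+[K[0,2],K[1,2]])
E
```

```text
[0.6057 0.2557 0.1295]
dot [286.0795 354.0596] [283 340   9  25 151] [0.6987 0.2467 0.008 ]
dot [184.6136 357.4886] [179 350  12  16  88] [0.714  0.1775 0.008 ]
dot [465.6527 364.0659] [457 354  19  22 167] [0.6836 0.3721 0.008 ]
dot [212.3494 393.5181] [201 384  21  16 166] [0.7419 0.1994 0.008 ]
w [320.1022 240.9961] [  261   173   126   155 14470]
w [620.224  294.1772] [ 579  258   61   81 2009]
w [216.3851 337.6118] [199 329  32  16 322]
expected dot [322.6518 233.5164]
```

Call:
step_arm(series=[[[0,0,1.5],[0,0,0],-1],[[0,0,1],[0,0,0],-1],[[0,0,0.5],[0,0,0],-1],[[0,0,0],[0,0,0],-1],[[0,0,0],[0,0,0],-1]])

```text
time_s: 23.65
position: [0.6063, 0.2558, 0.1003]
tool_rot: [0.0, -0.09, 0.996, -0.0]
ft_force: [0.5, -0.2, 0.2]
width: 0.0241
grasp_force: 34.7
```

Call:
step_arm(series=[[[0,0,0.15],[0,0,0],-1],[[0,0,0],[0,0,0],-0.35],[[0,0,0],[0,0,0],-0.15],[[0,0,0],[0,0,0],0.1],[[0,0,0],[0,0,0],0.3],[[0,0,0],[0,0,0],0.3],[[0,0,-1],[0,0,0],0.3],[[0,0,-4],[0,0,0],0.3],[[0,0,-4.5],[0,0,0],0.3],[[0,0,-4.5],[0,0,0],0.3]])

```text
time_s: 24.65
position: [0.6058, 0.2556, 0.2403]
tool_rot: [-0.0, -0.09, 0.996, -0.0]
ft_force: [1.0, 0.0, 0.5]
width: 0.0555
grasp_force: 0.0
```

Call:
step_arm(series=[[[4,0,-2],[0,0,0],0.3],[[4,0,0],[0,0,0],0.3],[[4,0,0],[0,0,0],0.3],[[4,0,0],[0,0,0],0.3],[[0,0,0],[0,0,0],0.3],[[0,0,0],[0,0,0],0.3]])

```text
time_s: 25.25
position: [0.4483, 0.227, 0.2596]
tool_rot: [0.001, -0.091, 0.996, 0.0]
ft_force: [0.3, -0.5, -0.1]
width: 0.0554
grasp_force: 0.0
```

```bash
python3 - <<'E'
from h import *
# predicted top-view pixel box of each seated cell (foot at .008) vs. picture: grey (low-saturation) blob inside well area
K=None
for cam in("top","scene"):
    c,T=shot(cam,f"pics/{cam}_end.png"); K=c["intrinsics"]; hsv=cv2.cvtColor(c["frame"],cv2.COLOR_RGB2HSV)
    px=lambda p:(lambda q:q[:2]/q[2]*K[0,0]+[K[0,2],K[1,2]])((np.linalg.inv(T)@[*p,1])[:3])
    for nm,x,y,h,r in(("S",.6085,-.257,.048,.00725),("L",.634,-.098,.059,.0171),("M",.606,.2558,.0475,.0131)):
        t=px((x,y,.008+h)); f=px((x,y,.018)); rp=r*K[0,0]/.85
        im=c["frame"][int(t[1])-14:int(t[1])+15:2,int(t[0])-14:int(t[0])+15:2]
        print(cam,nm,"top",t,"foot",f,"r",rp); print(cv2.cvtColor(im,cv2.COLOR_RGB2GRAY))
    print("mouth", [tuple(c["frame"][tuple(px((.6194+d,.0747,.09))[::-1].astype(int))]) for d in(-.018,-.009,0,.009,.018)])
print(bot.read_state()["position"])
E
```

```text
top S top [448.8857 175.0089] foot [443.4915 178.6854] r 3.2697372492486414
[[ 89  88  89  85  85  88  84  90  86  84  88  86  89  87  86]
 [ 83  83  83  88  86  83  83  88  88  87  87  85  84  87  88]
 [118 246 229 193 111  79  84  83  85  87  89  87  89  86  88]
 [229 246 246 248 250 245 222 117  78  78  83  86  90  91  89]
 [250 246 245 246 246 246 247 249 246 229 192  75  81  87  87]
 [248 246 246 249 247 243 248 235 241 247 248 251 182  87  87]
 [248 246 251 147  98  89 164 218 209 245 246 248 149  83  87]
 [247 252 126  94  80  60 209 170 216 240 246 251 105  85  88]
 [248 153  39  23  62  61  61 192 187 248 246 252  86  89  85]
 [248 155  43   5  67  67  62  52 113 247 247 224  83  89  88]
 [247 253  55  33  17  49  94  46 132 248 248 146  86  85  88]
 [247 248 233  97  93  99  94  79 248 247 250 104  88  86  86]
 [246 246 248 242 178 139 181 245 247 246 252  88  88  83  92]
 [251 249 247 247 248 248 248 247 247 247 209  85  87  89  89]
 [ 99 184 226 244 250 247 247 246 248 248 150  89  91  87  90]]
top L top [374.7679 161.0233] foot [372.0264 166.5068] r 7.712069925814037
[[2
[... 4820 characters left out ...]
0]
 [100  78 206 249 130 217 208 183 211 213 110  99 105  99  98]
 [110 250 243 243  81 103 187 197 197 148  83  97  98 100  96]
 [246 241 245 241  96 111 109 101  94 132 252 127  87  99  97]
 [241 245 179 145 107 112 112 106 100 165 246 245 220  86  95]
 [243 202 124  84 114 113 106 105  94 127 250 241 243 247 131]
 [243 125 115  42 119 113 107 107  91 102 166 243 240 242 246]
 [242 157 110  14  34 127 119 112  50  60 177 243 240 240 242]]
mouth [(np.uint8(44), np.uint8(38), np.uint8(45)), (np.uint8(131), np.uint8(121), np.uint8(114)), (np.uint8(165), np.uint8(155), np.uint8(144)), (np.uint8(58), np.uint8(52), np.uint8(54)), (np.uint8(56), np.uint8(51), np.uint8(49))]
[0.45   0.2272 0.2593]
```

All three cells' tops are where seated cells should appear in both views, and the flap's level marks show through the mouth. The arm is clear, so I'm handing in.

```bash
python3 -c "
from cell import bot
print(bot.sign_off())"
```

```text
the job is handed in; nothing more can be done
None
```

I handed the job in at about 25 s of the 115 s allowed, and `sign_off` returned no verdict. By the final camera images, all three cells stand seated in their own docks and the flap is shut with the block battery in the tub; I never moved or touched the capacitor.

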